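# Tighten the fan casing's inspection cover crosswise

### The job

Close up the fan casing: tighten the four black rubber wing knobs on its round cover crosswise in two rounds. In the first round nip each knob down snug, to about 0.25 N·m; only when all four are snug go round crosswise again and bring each to about 0.6 N·m. Feel for the torque and do not go past 0.8 N·m, which crushes the gasket, and leave the things lying around where they are.

Things in the scene. Friction and masses are not known exactly. Their poses are not given: they have to be found in the camera images.
- cover: Round steel inspection cover, 210 mm across, 5 mm thick, level on a 3 mm black rubber gasket on top of the fixed fan casing. Origin: centre of its underside. Its upper face is 108 mm above the table; a pressed disc 100 mm across in the middle stands 3 mm higher. Under it the grey sheet-steel blower casing, some 320 mm across and 100 mm high; its outlet duct runs along the cover's +y at its +x side.
- cover_top (a point): Centre of the cover's upper face and of its bolt circle, 160 mm across, with four like wing knobs: knob_a 45 degrees from the cover's x towards its y, then b, c, d every 90 degrees anticlockwise seen from above. a and c are opposite one another, so are b and d; neighbours are 113 mm apart. Tightening one knob firmly eases the clamping of the others by some 3 to 10 N.
- knob_a: Soft-grip wing knob on a fixed stud at the cover's +x +y corner. Origin on the screw axis, half-way up the wing, 26 mm above the cover. Wing: flat-sided black rubber bar 48 mm long along x, 14 thick along y, 22 high, moulded on a steel nut. Below it the nut's hub, 14 mm across, and a washer 24 mm across. The stud's tip stands 1 to 2 mm above the wing. z up. Each knob has its own yaw.
- knob_b: The same knob at the cover's -x +y corner. How each turns: clockwise from above (yaw falling) tightens; quick thread, it sinks 6 mm a turn. Found loose: 0.05 N·m of drag for 0.1 to 0.8 rad (each differs; under 1 mm of lift, lost in the pose's error) until the washer meets the cover. From there the torque climbs about 0.5 N·m per rad of wing turn, so 0.25 to 0.6 N·m is about 0.7 rad.
- knob_c: The same knob at the cover's -x -y corner. How each clamps: torque to turn it on = 0.05 N·m + 0.0055 m (10 % more or less with friction) x its clamping force, so 0.25 N·m is about 36 N and 0.6 N·m about 100 N. The rubber wing twists 0.4 rad per N·m on the nut and springs back when let go; the nut stays. Stopped but still held, the torque reads up to 0.1 N·m below that of turning.
- knob_d: The same knob at the cover's +x -y corner. Gripped across the wing's flat sides (along the knob's y) from above it may be turned as far as 1.5 rad in one grasp; a grip of 60 N carries 0.8 N·m.
- parts_dish_mid (a point): Bystander: round steel parts dish, 74 mm across, 20 mm high, standing on the casing's outlet duct with a few bolts in it. Point: its middle, 10 mm up.
- fan_knob_1_mid (a point): Bystander: loose round black fan speed knob, 35 mm across, 22 mm high, lying on the casing's top beside the cover. Point: its middle, 11 mm up.
- fan_knob_2_mid (a point): Bystander: a like fan speed knob on the table to the robot's right.
- fan_knob_3_mid (a point): Bystander: a like fan speed knob on the table, to the left and nearer the robot.
- hex_holder_mid (a point): Bystander: yellow plastic hex key holder, 88 x 24 x 26 mm, its keys standing up to 100 mm high. Point: middle of the block, 13 mm up.
- tile_offcut_mid (a point): Bystander: grey ceramic tile offcut, about 100 x 75 x 9 mm, flat on the table. Point: its middle, 4.5 mm up.
- shroud_clamp_mid (a point): Bystander: grey plastic motor shroud (a round cup, 110 mm across, 58 mm high) with a spring clamp pinching its rim, handles up to 142 mm high. Point: middle of the cup, 29 mm up.

How it is judged:
By the outcome, as a careful person would: the job done as asked, in the order asked, and still so for the second after the job is handed in, with the robot touching nothing.
It also fails if it takes over 72 s, if anything falls off the work surface, if the arm or the gripper's body presses on something with over 40 N, if the wrist force passes 120 N, or if a joint passes its speed limit or range.

### The arm

A 6-joint arm with a two-finger parallel gripper is mounted at the origin on the work surface. World frame = base frame: x ahead of the robot, y to its left, z up, the work surface at z = 0. Lengths are in m, angles in degrees, forces in N, time in s.
With the tool pointing down it reaches from about 0.375 to 0.9 m from the base axis. Payload 3.1 kg.
Tool frame: the origin (TCP) lies on the centre line of the jaws, within the pads' length; the fingertips stand 25 mm ahead of it and the grasp point (between the pads) lies 6 mm ahead of it; z points along the fingers, y is the line along which they close (so a half turn about z gives the same grasp; the last joint's range is limited). The gripper opens to 87 mm and grips with 3 to 60 N. Pads are 19 mm wide; open, the fingers measure 117 mm over their backs; the gripper's body (75 mm by 190 mm) begins 51 mm behind the grasp point.
Start: joints at [60.247, 30.224, 82.088, -0, 67.689, -10.227], TCP at [0.209, 0.589, 0.248] pointing down, gripper open.
Joint ranges: [-176.69, 176.69], [-43.24, 126.21], [12.49, 139.97], [-82, 262], [0, 151.66], [-163.58, 163.58]. Speed limits (degrees/s): [159.86, 159.86, 180, 180, 180, 180].

### API

Orientations are given as a 3x3 rotation matrix whose columns are the frame's x, y, z axes.
In Python, from rig import * gives the robot as it stands.
- The arm moves only by the tool step_arm, never from a script. Its argument "steps" is a list of rows, each a list of 7 numbers: the shift along the tool's x, y, z normalised to -1 to 1, where 1 is 0.3 m, then the turn, a rotation vector about the tool's x, y, z normalised to -1 to 1, where 1 is 45 degrees, then the gripper's target within -1 to 1 (shut at 1, half-way at 0, fully open at -1). A call has 1 to 8 rows; each row is the pose to reach, as a shift and turn from the pose commanded when the call began, along the tool's axes at that moment; what a row does not reach only later rows make up. A row lasts 1/12 s, in which the tool goes at most 41.7 mm and 7.16 degrees, less where a joint would pass 70% of its speed; a pose out of reach is approached as far as the arm can. A call with a number of a shift or a turn outside -1 to 1 is refused whole. A call with a gripper value outside its range is refused whole. The fingers move at their own pace and stop on an object; the grip force is fixed at half the most. Time passes only in rows, so rows that repeat a pose let the fingers close. It gives the time, the measured TCP pose, the force, the opening and the grip force at its end, in the units of the state.
- read_state(): the state, without advancing time (a new reading comes with each control period).
- capture(name): name is "scene" or "top" or "wrist"; returns a dict with "image" (400x640x3 uint8, red, green, blue), "vertical_fov" (degrees; the focal length in pixels is half the picture's height over the tangent of half this angle, whatever the lens; pixels are square), "cx", "cy" (the principal point, pixels), "k1" (the pictures are not rectified: a ray, as slopes to the right and down, at radius r is drawn at 1 + k1 r^2 times it, then the intrinsics apply), "world_from_camera" (4x4, takes a point from camera to world coordinates); the wrist camera has in their place "T_tool_cam" (4x4, takes a point from camera to tool coordinates, whose origin is the TCP and whose axes are the flange's). Camera axes: x right, y down, z forward; pixel columns grow to the right and rows downward; lengths in m; the calibration is good to about 2 mm. A picture is of the moment at which its call begins: read the wrist's pose just before it. There is no depth.
- hand_in(): hands the job in; it is judged then, once.
The state is a dict: "time_s": time; "joint_positions": joint angles; "qvel": joint speeds; "tau": joint torques, N m; "position": TCP position; "tcp_rot": TCP orientation; "force": force on the tool from outside, world axes, zero at the start; "moment": the same for the moment, N m; "opening": opening from 0.0 (shut) to 1.0 (fully open); "grasp_force": force on a finger pad.
Only numpy, scipy, OpenCV 4.12 (cv2) and the standard library are available. Lean on these libraries where they do the work, as an engineer would, in place of code of your own. Each camera call takes 0.05 s, during which the arm holds its last target. There are 200 camera calls.

## Working session

There is one attempt and no reset: what is moved stays moved. The work goes in short steps, Python scripts to look and compute and a tool call to move; the robot and the scene stay as the last step left them, time stands still between calls to the robot, and variables do not carry over. Pictures are saved under pics/ and viewed, at most 10 in all, crops included, and the job is handed in when it is done.

Besides the shell and the picture viewer there is one more tool, called after "Call:" in YAML: its name, and indented under it one key for each argument. step_arm: Moves the arm, as the interface text tells. Scaled input: -1 to 1 covers 0.3 m each way for a shift and 45 degrees each way for a turn. Its arguments: {"type":"object","properties":{"steps":{"type":"array"}},"required":["steps"]}

```bash
mkdir -p pics; ls; cat > h.py <<'E'
from rig import *
import numpy as np, cv2
def shot(n,f):
    s=read_state(); c=capture(n); cv2.imwrite(f'pics/{f}.png',c['image'][:,:,::-1]); np.save(f'pics/{f}.npy',{'c':c,'s':s},allow_pickle=True); return c,s
def load(f):
    d=np.load(f'pics/{f}.npy',allow_pickle=True).item(); return d['c'],d['s']
def ray(c,s,u,v):
    H=c['image'].shape[0]; f=H/2/np.tan(np.radians(c['vertical_fov'])/2)
    K=np.array([[f,0,c['cx']],[0,f,c['cy']],[0,0,1]])
    p=np.array([(u-c['cx'])/f,(v-c['cy'])/f]); q=p.copy()
    for _ in range(30): q=p/(1+c['k1']*(q@q))
    if 'world_from_camera' in c: T=np.array(c['world_from_camera'])
    else:
        W=np.eye(4); W[:3,:3]=s['tcp_rot']; W[:3,3]=s['position']; T=W@np.array(c['T_tool_cam'])
    return T[:3,3],T[:3,:3]@np.array([q[0],q[1],1])
def onz(c,s,u,v,z):
    o,d=ray(c,s,u,v); return o+d*(z-o[2])/d[2]
E
python3 - <<'E'
from h import *
for n in ['top','scene']:
    c,s=shot(n,n+'0'); print(n,c['vertical_fov'],c['cx'],c['cy'],c['k1'],np.round(c['world_from_camera'],3).tolist())
c,s=shot('wrist','w0'); print(c['vertical_fov'],np.round(c['T_tool_cam'],3).tolist()); print(s)
E
```

```text
pics
top 51.44041559853103 319.29155859984735 201.24966719237534 -0.0027949679671928273 [[-0.014, -0.995, 0.097, 0.382], [-1.0, 0.012, -0.012, 0.034], [0.011, -0.097, -0.995, 1.423], [0.0, 0.0, 0.0, 1.0]]
scene 43.18916601753972 320.95092299311165 193.51980089938164 -0.027188478064999896 [[0.758, 0.367, -0.54, 1.235], [0.653, -0.438, 0.618, -0.788], [-0.009, -0.821, -0.571, 0.874], [0.0, 0.0, 0.0, 1.0]]
59.61653884815042 [[0.0, -0.969, -0.248, 0.067], [1.0, 0.001, -0.002, 0.001], [0.002, -0.248, 0.969, -0.137], [0.0, 0.0, 0.0, 1.0]]
{'time_s': 0.1, 'joint_positions': array([ 6.02462319e+01,  3.02737614e+01,  8.21476708e+01,  1.62029882e-04,
        6.76904953e+01, -1.02272638e+01]), 'qvel': array([-0.02152281, -0.10381469, -0.06167034, -0.03716739,  0.02616355,
        0.04920729]), 'tau': array([-1.06185494e-04, -4.40990102e+01, -1.77150911e+01,  6.34960737e-02,
        5.33101999e-02, -5.37519657e-05]), 'position': array([0.20856876, 0.58853237, 0.24667577]), 'tcp_rot': array([[-9.42486446e-01,  3.34242958e-01, -9.71743292e-04],
       [ 3.34244188e-01,  9.42484987e-01, -1.69466679e-03],
       [ 3.49423025e-04, -1.92200002e-03, -9.99998092e-01]]), 'force': array([ 0.68658283, -0.56990017, -0.23553833]), 'moment': array([ 0.0331668 , -0.01908181,  0.0002587 ]), 'grasp_force': 0.0, 'opening': 1.000741502035135}
```

View pics/top0.png

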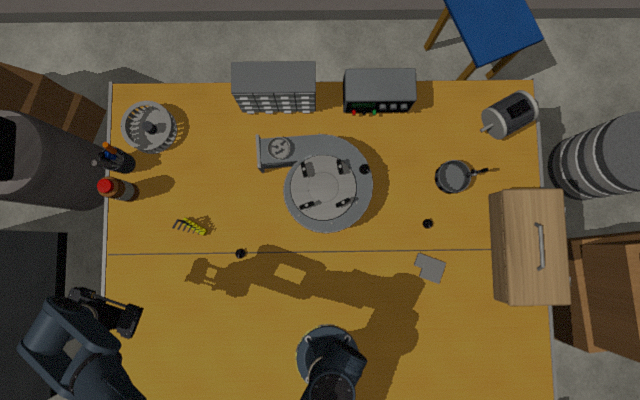

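View pics/scene0.png

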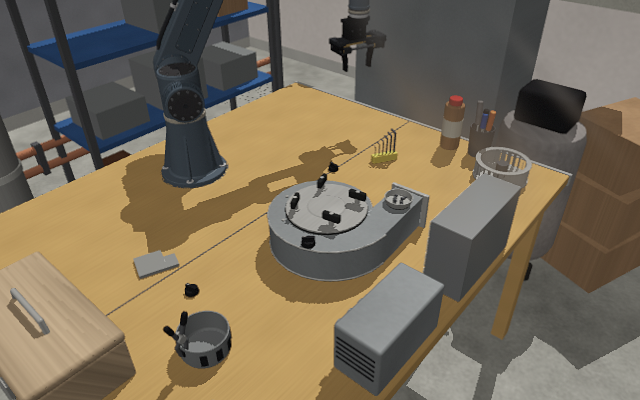

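The top view shows the cover at about (323,188), with wing knobs near (309,167)=a, (307,204)=b, (343,203)=c and (344,166)=d. The duct points left (+y), with the dish at (280,148) and a fan knob at (365,169). The scene view agrees. Next I measure.

```bash
python3 - <<'E'
from h import *
c,s=load('top0'); im=c['image'].astype(int)
m=((im.max(2)<60)).astype(np.uint8); M=np.zeros_like(m); M[150:225,285:375]=m[150:225,285:375]
n,l,st,ce=cv2.connectedComponentsWithStats(M)
for i in range(1,n):
    if st[i,4]<15: continue
    ys,xs=np.where(l==i); r=cv2.minAreaRect(np.c_[xs,ys].astype(np.float32))
    P=np.array([onz(c,s,x,y,.140)[:2] for x,y in zip(xs,ys)]); w,V=np.linalg.eigh(np.cov(P.T)); 
    print(ce[i].round(1),st[i,4],P.mean(0).round(4),'yaw',np.degrees(np.arctan2(V[1,1],V[0,1])).round(0),np.sqrt(w*12).round(3))
print(onz(c,s,323,188,.108))
E
```

```text
[289.8 153.5] 15 [0.6594 0.1097] yaw 141.0 [0.007 0.035]
[341.9 165.1] 91 [ 0.6204 -0.0531] yaw 175.0 [0.04  0.048]
[289.3 163.3] 41 [0.628  0.1114] yaw 103.0 [0.013 0.035]
[303.9 169.1] 54 [0.6093 0.0659] yaw -168.0 [0.014 0.052]
[364.1 168.6] 87 [ 0.6086 -0.1227] yaw 67.0 [0.029 0.03 ]
[342.8 202.4] 56 [ 0.5032 -0.0539] yaw 115.0 [0.014 0.051]
[307.2 204.9] 54 [0.4967 0.0569] yaw 107.0 [0.014 0.049]
[0.553018   0.00638377 0.108     ]
```

```bash
python3 - <<'E'
import cv2
im=cv2.imread('pics/top0.png')[130:240,250:385]; cv2.imwrite('pics/c.png',cv2.resize(im,None,fx=5,fy=5,interpolation=cv2.INTER_CUBIC))
E
```

```text
(no output)
```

View pics/c.png

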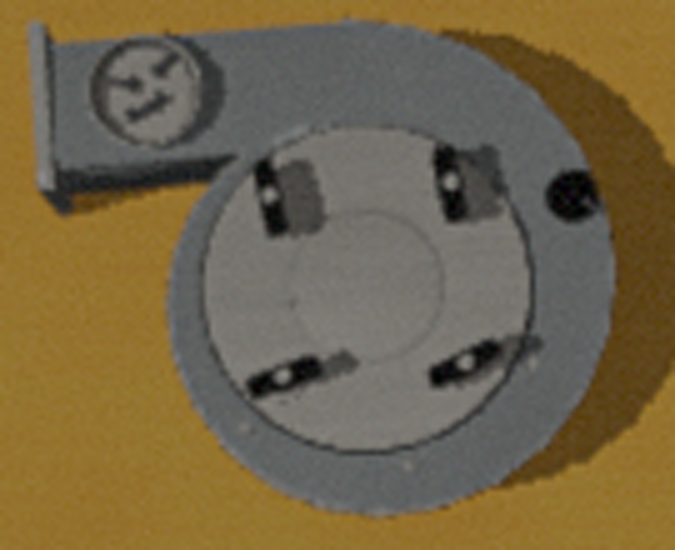

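The crop confirms the stud tips (a at 268,195, b at 283,375, c at 466,362, d at 452,182 in crop pixels, scale 5) and the wing directions. I'll move above the cover for a close look.

Call:
step_arm:
  steps:
    - [-0.846,-0.735,-0.13,0,0,0,0]
    - [-0.846,-0.735,-0.13,0,0,0,0]
    - [-0.846,-0.735,-0.13,0,0,0,0]
    - [-0.846,-0.735,-0.13,0,0,0,0]
    - [-0.846,-0.735,-0.13,0,0,0,0]
    - [-0.846,-0.735,-0.13,0,0,0,0]
    - [-0.846,-0.735,-0.13,0,0,0,0]
    - [-0.846,-0.735,-0.13,0,0,0,0]

```text
time_s: 0.82
position: [0.3722, 0.299, 0.2861]
tcp_rot: [[-0.943, 0.334, -0.0], [0.334, 0.943, -0.0], [0.0, -0.0, -1.0]]
force: [0.3, 0.1, -0.2]
opening: 0.532
grasp_force: 0.0
```

Call:
step_arm:
  steps:
    - [-0.846,-0.735,-0.13,0,0,-0.44,0]
    - [-0.846,-0.735,-0.13,0,0,-0.44,0]
    - [-0.846,-0.735,-0.13,0,0,-0.44,0]
    - [-0.846,-0.735,-0.13,0,0,-0.44,0]
    - [-0.846,-0.735,-0.13,0,0,-0.44,0]
    - [-0.846,-0.735,-0.13,0,0,-0.44,0]
    - [-0.846,-0.735,-0.13,0,0,-0.44,0]
    - [-0.846,-0.735,-0.13,0,0,-0.44,0]

```text
time_s: 1.48
position: [0.5267, 0.0258, 0.3225]
tcp_rot: [[-1.0, -0.004, -0.0], [-0.004, 1.0, 0.0], [0.0, 0.0, -1.0]]
force: [0.8, -0.0, 0.5]
opening: 0.5
grasp_force: 0.0
```

```bash
python3 - <<'E'
from h import *
c,s=shot('wrist','w1'); print(s['time_s'],s['position'],s['tcp_rot'].round(4).tolist(),s['joint_positions'].round(1),s['force'].round(2),s['moment'].round(3),s['opening'])
E
```

```text
1.4833 [0.5267421  0.02581081 0.32248671] [[-1.0, -0.0044, -0.0003], [-0.0044, 1.0, 0.0003], [0.0003, 0.0003, -1.0]] [ -9.4  17.8  90.5   0.   71.7 -99.6] [ 0.83 -0.01  0.46] [ 0.05  -0.039 -0.002] 0.4999373301684664
```

View pics/w1.png

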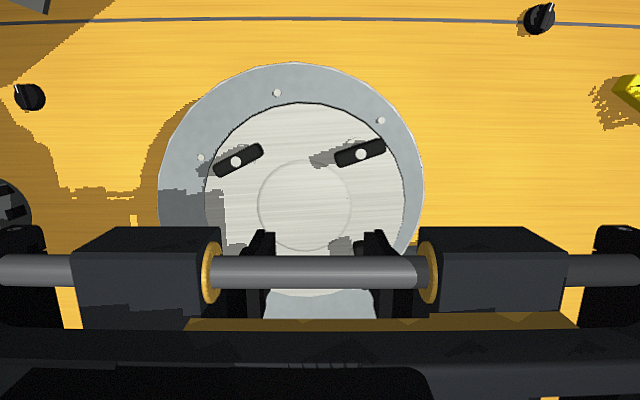

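The wrist view shows b at (360,153) and c at (236,161). The gripper hides a and d, so I'll back off 0.11 m.

Call:
step_arm:
  steps:
    - [0.37,0.04,0,0,0,0,0]
    - [0.37,0.04,0,0,0,0,0]
    - [0.37,0.04,0,0,0,0,0]
    - [0.37,0.04,0,0,0,0,0]
    - [0.37,0.04,0,0,0,0,0]
    - [0.37,0.04,0,0,0,0,0]

```text
time_s: 2.03
position: [0.4161, 0.0392, 0.3228]
tcp_rot: [[-1.0, -0.005, 0.002], [-0.005, 1.0, -0.0], [-0.002, -0.0, -1.0]]
force: [0.7, 0.2, 0.2]
opening: 0.5
grasp_force: 0.0
```

```bash
cat >> h.py <<'E'
def blobs(c,s,z=.145,lo=60,box=None,amin=150):
    im=c['image'].astype(int); m=(im.max(2)<lo).astype(np.uint8)
    if box: M=np.zeros_like(m); x0,x1,y0,y1=box; M[y0:y1,x0:x1]=m[y0:y1,x0:x1]; m=M
    m=cv2.morphologyEx(m,cv2.MORPH_CLOSE,np.ones((7,7)))
    n,l,st,ce=cv2.connectedComponentsWithStats(m)
    for i in range(1,n):
        if not amin<st[i,4]<5000: continue
        ys,xs=np.where(l==i); P=np.array([onz(c,s,x,y,z)[:2] for x,y in zip(xs,ys)]).astype(np.float32)*1000
        (cx,cy),(w,h),a=cv2.minAreaRect(P); B=cv2.boxPoints(((cx,cy),(w,h),a))
        e=max(B[1]-B[0],B[2]-B[1],key=np.linalg.norm)
        print(ce[i].round(0),st[i,4],'mid',round(cx,1),round(cy,1),'size',round(w,1),round(h,1),'yaw',round(np.degrees(np.arctan2(e[1],e[0]))%180,1))
E
python3 - <<'E'
from h import *
c,s=load('w1'); blobs(c,s,box=(205,400,110,200))
c,s=shot('wrist','w2'); print(s['time_s'],s['position'],s['joint_positions'].round(1)); blobs(c,s,lo=60)
E
```

```text
[235. 158.] 832 mid 491.7 -44.7 size 33.2 75.6 yaw 126.3
[361. 150.] 822 mid 479.7 58.1 size 47.6 49.4 yaw 109.0
2.0333 [0.41613213 0.03920709 0.32278696] [ -10.     8.1  104.1    0.    67.8 -100.3]
[517. 111.] 636 mid 347.1 214.3 size 24.8 26.0 yaw 140.0
[ 35. 180.] 592 mid 412.2 -229.3 size 22.9 29.2 yaw 99.1
[629. 183.] 218 mid 409.7 332.6 size 39.4 10.6 yaw 57.0
```

View pics/w2.png

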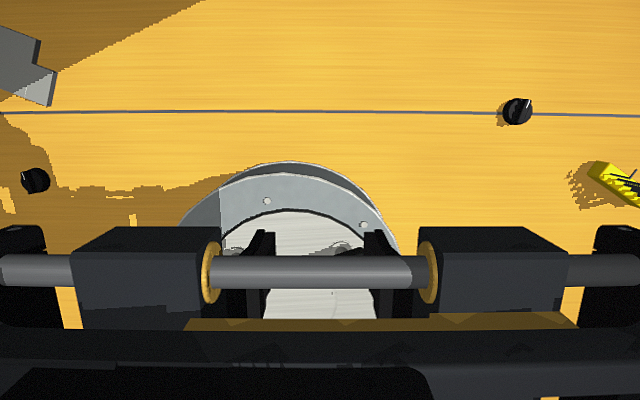

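That was the wrong way: image up is −x, so I need to move ahead to about x=0.64.

Call:
step_arm:
  steps:
    - [-0.77,0,0,0,0,0,0]
    - [-0.77,0,0,0,0,0,0]
    - [-0.77,0,0,0,0,0,0]
    - [-0.77,0,0,0,0,0,0]
    - [-0.77,0,0,0,0,0,0]
    - [-0.77,0,0,0,0,0,0]
    - [-0.77,0,0,0,0,0,0]
    - [-0.77,0,0,0,0,0,0]

```text
time_s: 2.75
position: [0.6479, 0.0403, 0.3206]
tcp_rot: [[-1.0, -0.005, -0.001], [-0.005, 1.0, 0.0], [0.001, 0.0, -1.0]]
force: [0.4, 0.5, 0.4]
opening: 0.498
grasp_force: 0.0
```

```bash
python3 - <<'E'
from h import *
c,s=shot('wrist','w3'); print(s['time_s'],s['position'],s['joint_positions'].round(1))
for lo in (35,45): print(lo); blobs(c,s,lo=lo,box=(150,450,0,222))
# stud tips (bright) near the wings
E
```

```text
2.75 [0.64793235 0.04025993 0.32064322] [ -6.3  28.4  73.2  -0.   78.5 -96.6]
35
[215.  22.] 690 mid 506.3 -47.9 size 18.7 47.6 yaw 117.8
[345.  14.] 533 mid 498.8 62.2 size 17.8 46.7 yaw 107.8
[351. 145.] 258 mid 609.7 69.3 size 46.5 13.5 yaw 11.5
[232. 151.] 371 mid 616.7 -40.0 size 46.2 16.3 yaw 9.9
[161. 145.] 697 mid 610.8 -100.4 size 22.7 28.9 yaw 173.8
45
[215.  20.] 1125 mid 508.1 -46.8 size 22.6 47.7 yaw 120.2
[344.  12.] 901 mid 500.0 62.9 size 19.2 47.1 yaw 101.9
[352. 144.] 659 mid 609.5 69.4 size 46.7 13.7 yaw 12.3
[230. 151.] 818 mid 616.7 -40.1 size 46.2 16.7 yaw 9.9
[161. 145.] 722 mid 610.8 -100.4 size 22.7 30.1 yaw 173.8
```

View pics/w3.png

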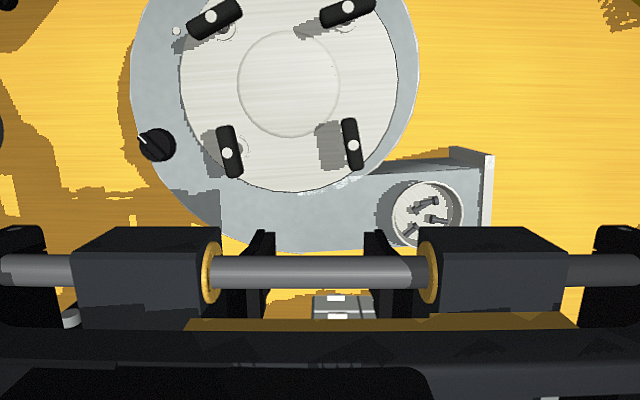

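The wrist view shows stud tips a (353,144), b (348,6), c (211,16) and d (227,152). I'll check them against the other views and the 113 mm square.

```bash
python3 - <<'E'
from h import *
K={'w3':[(353,144.5),(348,6),(211,16),(227,152)],'top0':[(303.6,169),(306.6,205),(343.2,202.4),(340.4,166.4)]}
for f,p in K.items():
    c,s=load(f); P=np.array([onz(c,s,*q,.1455)[:2] for q in p])*1000
    print(f,P.round(1).tolist(),'mean',P.mean(0).round(1),'sides',[round(np.linalg.norm(P[i]-P[(i+1)%4]),1) for i in range(4)],'diag',np.linalg.norm(P[0]-P[2]).round(1),np.linalg.norm(P[1]-P[3]).round(1))
    d=P[0]-P[2];e=P[1]-P[3]; print('cover yaw',np.degrees(np.arctan2(d[1],d[0]))-45,np.degrees(np.arctan2(e[1],e[0]))-135,c['k1'],c['cx'],c['cy'])
    if f=='w3': print(s['qvel'].round(2))
c,s=load('w1'); P=[(onz(c,s,*q,.1455)[:2]*1000).round(1) for q in [(361,153.5),(236,161.5)]]; print('w1 b,c',P,s['qvel'].round(2))
# triangulate wrist+top
c1,s1=load('w3');c2,s2=load('top0')
for a,b in zip(K['w3'],K['top0']):
    o1,d1=ray(c1,s1,*a);o2,d2=ray(c2,s2,*b); t=np.linalg.lstsq(np.c_[d1,-d2],o2-o1,rcond=None)[0]; print((o1+t[0]*d1).round(4),(o2+t[1]*d2).round(4))
E
```

```text
w3 [[609.5, 70.3], [496.7, 63.2], [504.3, -49.6], [616.7, -42.3]] mean [556.8  10.4] sides [np.float64(113.1), np.float64(113.1), np.float64(112.6), np.float64(112.8)] diag 159.5 159.8
cover yaw 3.738926652660709 3.6927052368477007 -0.03947471893802855 319.1526975081545 199.6077925530845
[ 0.1  -2.72  3.84 -0.06  0.68 -0.11]
top0 [[608.5, 66.8], [495.8, 58.6], [502.5, -54.7], [615.4, -48.1]] mean [555.6   5.7] sides [np.float64(113.0), np.float64(113.5), np.float64(113.1), np.float64(115.1)] diag 161.2 160.2
cover yaw 3.8719573507895646 3.256700867594958 -0.0027949679671928273 319.29155859984735 201.24966719237534
w1 b,c [array([496.7,  63.5]), array([504.5, -49.4])] [-44.58  14.62 -32.25   0.47  17.2  -44.17]
[0.6083 0.069  0.159 ] [0.6062 0.0664 0.1585]
[0.4966 0.0632 0.1451] [0.4959 0.0586 0.145 ]
[ 0.5017 -0.0527  0.1349] [ 0.5035 -0.0554  0.1353]
[ 0.6199 -0.0497  0.1175] [ 0.6205 -0.0499  0.1176]
```

Call:
step_arm:
  steps:
    - [0.443,-0.123,0,0,0,0.955,0]
    - [0.443,-0.123,0,0,0,0.955,0]
    - [0.443,-0.123,0,0,0,0.955,0]
    - [0.443,-0.123,0,0,0,0.955,0]
    - [0.443,-0.123,0,0,0,0.955,0]
    - [0.443,-0.123,0,0,0,0.955,0]

```text
time_s: 3.3
position: [0.511, 0.0029, 0.323]
tcp_rot: [[-0.73, 0.683, -0.0], [0.683, 0.73, -0.0], [0.0, -0.0, -1.0]]
force: [-0.1, 0.6, -0.1]
opening: 0.498
grasp_force: 0.0
```

Call:
step_arm:
  steps:
    - [0,0,0,0,0,0.67,0]
    - [0,0,0,0,0,0.67,0]
    - [0,0,0,0,0,0.67,0]
    - [0,0,0,0,0,0.67,0]
    - [0,0,0,0,0,0.67,0]
    - [0,0,0,0,0,0.67,0]

```text
time_s: 3.8
position: [0.5123, 0.0031, 0.3227]
tcp_rot: [[-0.295, 0.956, -0.0], [0.956, 0.295, 0.0], [0.0, -0.0, -1.0]]
force: [0.6, -0.7, 0.8]
opening: 0.501
grasp_force: 0.0
```

```bash
python3 - <<'E'
from h import *
c,s=shot('wrist','w4'); R=s['tcp_rot']; print(s['time_s'],s['position'],np.degrees(np.arctan2(R[1,0],R[0,0])),s['joint_positions'].round(1),s['qvel'].round(1),s['moment'].round(3))
blobs(c,s,lo=40,box=(100,480,0,222))
im=c['image'].astype(int); m=((im.max(2)<45).astype(np.uint8)); 
E
```

```text
3.8 [0.51232548 0.00309296 0.32268805] 107.13884216712445 [-12.2  16.5  92.4  -0.   71.1 -29.3] [ 0.   0.3 -0.3  0.   0.  -2.7] [-0.036  0.076  0.017]
[322. 114.] 708 mid 494.8 63.6 size 18.2 49.2 yaw 114.9
[441. 146.] 705 mid 606.7 70.2 size 50.0 13.5 yaw 11.7
[292. 215.] 185 mid 496.5 -30.6 size 14.2 12.8 yaw 17.2
```

View pics/w4.png

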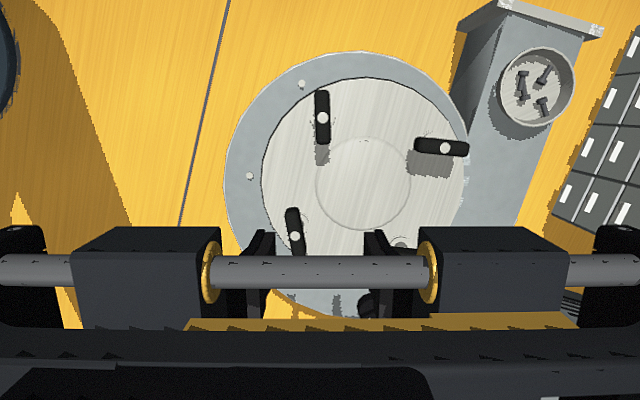

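Here b's stud is at (322,117.5), a's at (445,148) and c's at (294,236). Wing b is nearly parallel to the tool x axis.

```bash
python3 - <<'E'
from h import *
c,s=load('w4')
for q in [(445,148),(322,117.5),(294,236)]: print((onz(c,s,*q,.1455)*1000).round(1))
def d(f,p,q):
    c,s=load(f); e=onz(c,s,*q,.145)-onz(c,s,*p,.145); return round(np.degrees(np.arctan2(e[1],e[0]))%180,1), round(np.hypot(*e[:2])*1e3)
# wing top-face long edges refined: PCA of the darkest pixels around each knob (top face + side share direction)
for f,pts in {'w4':[('b',322,117,34),('a',442,148,34)],'w3':[('a',352,144,32),('d',229,152,32),('c',214,18,30),('b',347,10,30)]}.items():
    c,s=load(f); g=c['image'].astype(int).max(2)
    for n,u,v,r in pts:
        m=np.zeros(g.shape,np.uint8); m[max(0,v-r):v+r,u-r:u+r]=(g<40)[max(0,v-r):v+r,u-r:u+r]
        k,l,st,ce=cv2.connectedComponentsWithStats(cv2.morphologyEx(m,cv2.MORPH_CLOSE,np.ones((9,9)))); i=1+np.argmax(st[1:,4])
        ys,xs=np.where(l==i); P=np.array([onz(c,s,x,y,.145)[:2] for x,y in zip(xs,ys)]); w,V=np.linalg.eigh(np.cov(P.T))
        print(f,n,(P.mean(0)*1e3).round(1),np.degrees(np.arctan2(V[1,1],V[0,1])).round(1)%180,(np.sqrt(w*12)*1e3).round(1))
E
```

```text
[610.3  70.1 145.5]
[496.7  62.7 145.5]
[503.9 -50.6 145.5]
w4 b [495.8  65. ] 110.2 [13.6 51.1]
w4 a [606.7  70.2] 11.400000000000006 [13.2 48.5]
w3 a [612.2  69.6] 13.699999999999989 [14.2 46.8]
w3 d [617.8 -39.3] 7.699999999999989 [17.5 43.9]
w3 c [506.9 -47.1] 116.4 [18.  47.1]
w3 b [501.   60.2] 105.1 [15.3 44.6]
```

Call:
step_arm:
  steps:
    - [0.207,0.009,0.28,0,0,-0.02,0]
    - [0.207,0.009,0.28,0,0,-0.02,0]
    - [0.207,0.009,0.28,0,0,-0.02,0]
    - [0.207,0.009,0.605,0,0,-0.02,0]
    - [0.207,0.009,0.605,0,0,-0.02,0]
    - [0.207,0.009,0.605,0,0,-0.02,0]
    - [0.207,0.009,0.605,0,0,-0.02,0]
    - [0.207,0.009,0.605,0,0,-0.02,0]

```text
time_s: 4.52
position: [0.4973, 0.063, 0.1406]
tcp_rot: [[-0.31, 0.951, -0.002], [0.951, 0.31, 0.0], [0.001, -0.002, -1.0]]
force: [-0.0, 1.3, 0.2]
opening: 0.504
grasp_force: 0.0
```

```bash
cat >> h.py <<'E'
def st():
    s=read_state(); R=s['tcp_rot']; print('t',round(s['time_s'],2),'p',(s['position']*1e3).round(1),'yaw',np.degrees(np.arctan2(R[1,0],R[0,0])).round(1),'q1,6',s['joint_positions'][[0,5]].round(1),'F',s['force'].round(1),'M',s['moment'].round(3),'op',round(s['opening']*87,1),'g',round(s['grasp_force'],1),'tau6',s['tau'][5].round(3),'qv',abs(s['qvel']).max().round(1))
E
python3 -c "from h import *;st()"
```

```text
t 4.52 p [497.3  63.  140.6] yaw 108.1 q1,6 [ -5.6 -23.7] F [-0.   1.3  0.2] M [-0.038 -0.005  0.007] op 43.8 g 0.0 tau6 -0.006 qv 2.4
```

Close on b.

Call:
step_arm:
  steps:
    - [0,0,0,0,0,0,1]
    - [0,0,0,0,0,0,1]
    - [0,0,0,0,0,0,1]
    - [0,0,0,0,0,0,1]
    - [0,0,0,0,0,0,1]

```text
time_s: 4.93
position: [0.4983, 0.0628, 0.1418]
tcp_rot: [[-0.31, 0.951, 0.002], [0.951, 0.31, -0.0], [-0.001, 0.002, -1.0]]
force: [-0.2, 0.7, 0.5]
opening: 0.208
grasp_force: 0.0
```

```bash
python3 -c "from h import *;st()"
```

```text
t 4.93 p [498.3  62.8 141.8] yaw 108.1 q1,6 [ -5.6 -23.6] F [-0.2  0.7  0.5] M [-0.108  0.046  0.018] op 18.1 g 0.0 tau6 -0.0 qv 0.5
```

Call:
step_arm:
  steps:
    - [0,0,0,0,0,0,1]
    - [0,0,0,0,0,0,1]
    - [0,0,0,0,0,0,1]

```text
time_s: 5.18
position: [0.497, 0.0627, 0.1414]
tcp_rot: [[-0.311, 0.951, -0.002], [0.951, 0.311, -0.001], [-0.0, -0.002, -1.0]]
force: [-3.1, -2.0, 6.3]
opening: 0.158
grasp_force: 30.0
```

```bash
python3 -c "from h import *;st()"
```

```text
t 5.18 p [497.   62.7 141.4] yaw 108.1 q1,6 [ -5.6 -23.6] F [-3.1 -2.   6.3] M [-0.307  0.555  0.012] op 13.8 g 30.0 tau6 0.044 qv 0.1
```

Call:
step_arm:
  steps:
    - [0,0,0,0,0,0.15,1]
    - [0,0,0.001,0,0,0.3,1]
    - [0,0,0.001,0,0,0.45,1]
    - [0,0,0.002,0,0,0.6,1]
    - [0,0,0.002,0,0,0.6,1]

```text
time_s: 5.6
position: [0.4968, 0.0626, 0.141]
tcp_rot: [[0.159, 0.987, -0.002], [0.987, -0.159, -0.001], [-0.001, -0.002, -1.0]]
force: [-4.2, -1.7, 8.0]
opening: 0.158
grasp_force: 30.0
```

```bash
python3 -c "from h import *;st()"
```

```text
t 5.6 p [496.8  62.6 141. ] yaw 80.9 q1,6 [-5.6  3.6] F [-4.2 -1.7  8. ] M [-0.354  0.664  0.101] op 13.7 g 30.0 tau6 0.707 qv 7.0
```

Call:
step_arm:
  steps:
    - [0,0,0.001,0,0,0.1,1]
    - [0,0,0.001,0,0,0.2,1]
    - [0,0,0.001,0,0,0.3,1]

```text
time_s: 5.85
position: [0.4968, 0.0626, 0.141]
tcp_rot: [[0.384, 0.923, -0.002], [0.923, -0.384, -0.001], [-0.002, -0.001, -1.0]]
force: [-4.4, -1.2, 9.8]
opening: 0.161
grasp_force: 30.0
```

```bash
python3 -c "from h import *;st()"
```

```text
t 5.85 p [496.8  62.6 141. ] yaw 67.4 q1,6 [-5.6 17. ] F [-4.4 -1.2  9.8] M [-0.304  0.736  0.322] op 14.0 g 30.0 tau6 -0.367 qv 53.5
```

Call:
step_arm:
  steps:
    - [0,0,0,0,0,0,1]

```text
time_s: 5.93
position: [0.4968, 0.0626, 0.1409]
tcp_rot: [[0.383, 0.924, -0.002], [0.924, -0.383, -0.001], [-0.002, -0.001, -1.0]]
force: [-4.4, -1.0, 9.1]
opening: 0.159
grasp_force: 30.0
```

```bash
python3 -c "from h import *;st()"
```

```text
t 5.93 p [496.8  62.6 140.9] yaw 67.5 q1,6 [-5.6 17. ] F [-4.4 -1.   9.1] M [-0.316  0.824  0.264] op 13.8 g 30.0 tau6 0.622 qv 4.8
```

Knob b is snug at about 0.28 N·m. Release and go to d.

Call:
step_arm:
  steps:
    - [0,0,0,0,0,0,0.3]
    - [0,0,0,0,0,0,0.3]
    - [0,0,-0.2,0,0,0,0.3]
    - [0,0,-0.2,0,0,0,0.3]
    - [-0.17,0.503,-0.2,0,0,0.64,0.3]
    - [-0.17,0.503,-0.2,0,0,0.64,0.3]
    - [-0.17,0.503,-0.2,0,0,0.64,0.3]
    - [-0.17,0.503,-0.2,0,0,0.64,0.3]

```text
time_s: 6.6
position: [0.6206, -0.0438, 0.2004]
tcp_rot: [[0.782, 0.623, 0.003], [0.623, -0.782, -0.001], [0.002, 0.003, -1.0]]
force: [-0.4, 0.3, -0.1]
opening: 0.35
grasp_force: 0.0
```

```bash
python3 -c "from h import *;st()"
```

```text
t 6.6 p [620.6 -43.8 200.4] yaw 38.5 q1,6 [-14.3  37.2] F [-0.4  0.3 -0.1] M [-0.071  0.092 -0.038] op 30.4 g 0.0 tau6 -0.83 qv 67.5
```

Call:
step_arm:
  steps:
    - [0,0,0,0,0,0.68,0.3]
    - [0,0,0,0,0,0.68,0.3]
    - [0,0,0,0,0,0.68,0.3]
    - [0,0,0,0,0,0.68,0.3]
    - [0,0,0,0,0,0.68,0.3]
    - [0,0,0.1,0,0,0.68,0.3]
    - [0,0,0.2,0,0,0.68,0.3]
    - [0,0,0.2,0,0,0.68,0.3]

```text
time_s: 7.27
position: [0.6142, -0.041, 0.1346]
tcp_rot: [[0.99, 0.144, -0.01], [0.144, -0.99, 0.003], [-0.01, -0.004, -1.0]]
force: [-1.5, 0.4, -0.7]
opening: 0.35
grasp_force: 0.0
```

```bash
python3 -c "from h import *;st()"
```

```text
t 7.27 p [614.2 -41.  134.6] yaw 8.3 q1,6 [-14.2  67.5] F [-1.5  0.4 -0.7] M [-0.036  0.194 -0.011] op 30.4 g 0.0 tau6 0.012 qv 5.1
```

Call:
step_arm:
  steps:
    - [0,0,0,0,0,0,1]
    - [0,0,0,0,0,0,1]
    - [0,0,0,0,0,0,1]
    - [0,0,0,0,0,0,1]
    - [0,0,0,0,0,0,1]
    - [0,0,0,0,0,0.15,1]
    - [0,0,0.001,0,0,0.3,1]
    - [0,0,0.001,0,0,0.45,1]

```text
time_s: 7.93
position: [0.6193, -0.0431, 0.1416]
tcp_rot: [[0.977, -0.212, 0.004], [-0.212, -0.977, -0.003], [0.005, 0.002, -1.0]]
force: [0.0, -2.9, 3.6]
opening: 0.159
grasp_force: 30.0
```

```bash
python3 -c "from h import *;st()"
```

```text
t 7.93 p [619.3 -43.1 141.6] yaw -12.2 q1,6 [-14.2  88.1] F [ 0.  -2.9  3.6] M [-0.534  0.225  0.113] op 13.8 g 30.0 tau6 -0.78 qv 80.0
```

Call:
step_arm:
  steps:
    - [-0.004,0,0.001,0,0,0.1,1]
    - [-0.008,0,0.001,0,0,0.2,1]
    - [-0.008,0,0.001,0,0,0.3,1]

```text
time_s: 8.18
position: [0.619, -0.0436, 0.1415]
tcp_rot: [[0.902, -0.432, 0.009], [-0.432, -0.902, -0.005], [0.01, 0.0, -1.0]]
force: [3.1, -4.6, 0.6]
opening: 0.159
grasp_force: 30.0
```

```bash
python3 -c "from h import *;st()"
```

```text
t 8.18 p [619.  -43.6 141.5] yaw -25.6 q1,6 [-14.3 101.4] F [ 3.1 -4.6  0.6] M [-0.814 -0.362  0.234] op 13.9 g 30.0 tau6 -0.359 qv 53.4
```

Call:
step_arm:
  steps:
    - [0,0,0,0,0,0.06,1]
    - [0,0,0,0,0,0.12,1]

```text
time_s: 8.35
position: [0.6189, -0.0437, 0.1415]
tcp_rot: [[0.858, -0.513, 0.009], [-0.513, -0.858, -0.005], [0.01, -0.0, -1.0]]
force: [3.0, -5.6, 0.3]
opening: 0.159
grasp_force: 30.0
```

```bash
python3 -c "from h import *;st()"
```

```text
t 8.35 p [618.9 -43.7 141.5] yaw -30.9 q1,6 [-14.3 106.7] F [ 3.  -5.6  0.3] M [-0.886 -0.352  0.318] op 13.8 g 30.0 tau6 -0.055 qv 31.8
```

d is snug at about 0.29 N·m. Next is a.

Call:
step_arm:
  steps:
    - [0,0,0,0,0,0,0.3]
    - [0,0,0,0,0,0,0.3]
    - [0,0,-0.12,0,0,0,0.3]
    - [0,0,-0.2,0,0,0,0.3]
    - [-0.07,-0.1,-0.2,0,0,-0.955,0.3]
    - [-0.14,-0.2,-0.2,0,0,-0.955,0.3]
    - [-0.19,-0.27,-0.2,0,0,-0.955,0.3]
    - [-0.215,-0.31,-0.2,0,0,-0.955,0.3]

```text
time_s: 9.02
position: [0.606, 0.0752, 0.1997]
tcp_rot: [[1.0, -0.03, -0.002], [-0.03, -1.0, 0.002], [-0.002, -0.002, -1.0]]
force: [0.6, -0.3, -0.4]
opening: 0.35
grasp_force: 0.0
```

Call:
step_arm:
  steps:
    - [0,0,0,0,0,-0.32,0.3]
    - [0,0,0,0,0,-0.32,0.3]
    - [0,0,0,0,0,-0.32,0.3]

```text
time_s: 9.27
position: [0.6069, 0.0728, 0.1994]
tcp_rot: [[0.977, 0.215, -0.001], [0.215, -0.977, 0.001], [-0.001, -0.001, -1.0]]
force: [-0.1, -0.2, -0.4]
opening: 0.345
grasp_force: 0.0
```

```bash
python3 -c "from h import *;st()"
```

```text
t 9.27 p [606.9  72.8 199.4] yaw 12.4 q1,6 [-3.6 73.9] F [-0.1 -0.2 -0.4] M [-0.028  0.172  0.052] op 30.0 g 0.0 tau6 -0.712 qv 8.8
```

Call:
step_arm:
  steps:
    - [0.008,0.011,0.07,0,0,0,0.3]
    - [0.008,0.011,0.14,0,0,0,0.3]
    - [0.008,0.011,0.18,0,0,0,0.3]
    - [0.008,0.011,0.195,0,0,0,0.3]
    - [0.008,0.011,0.195,0,0,0,0.5]
    - [0.008,0.011,0.195,0,0,0,1]
    - [0.008,0.011,0.195,0,0,0,1]
    - [0.008,0.011,0.195,0,0,0,1]

```text
time_s: 9.93
position: [0.6112, 0.0703, 0.1419]
tcp_rot: [[0.978, 0.21, 0.001], [0.21, -0.978, 0.003], [0.002, -0.003, -1.0]]
force: [-0.0, 4.5, -0.6]
opening: 0.156
grasp_force: 30.0
```

```bash
python3 -c "from h import *;st()"
```

```text
t 9.93 p [611.2  70.3 141.9] yaw 12.1 q1,6 [-3.9 73.9] F [-0.   4.5 -0.6] M [ 0.669  0.151 -0.054] op 13.6 g 30.0 tau6 -0.021 qv 1.3
```

Call:
step_arm:
  steps:
    - [0,0,0,0,0,0.15,1]
    - [0,0,0.001,0,0,0.3,1]
    - [0,0,0.001,0,0,0.45,1]
    - [0,0,0.001,0,0,0.55,1]
    - [0,0,0.001,0,0,0.6,1]

```text
time_s: 10.35
position: [0.6111, 0.0697, 0.1414]
tcp_rot: [[0.966, -0.259, 0.001], [-0.259, -0.966, 0.001], [0.001, -0.002, -1.0]]
force: [-0.0, 3.3, -1.1]
opening: 0.16
grasp_force: 30.0
```

```bash
python3 -c "from h import *;st()"
```

```text
t 10.35 p [611.1  69.7 141.4] yaw -15.0 q1,6 [ -3.9 101. ] F [-0.   3.3 -1.1] M [0.372 0.116 0.055] op 13.9 g 30.0 tau6 -0.036 qv 24.1
```

Still only drag on a.

Call:
step_arm:
  steps:
    - [0,0,0,0,0,0.12,1]
    - [0,0,0.001,0,0,0.24,1]
    - [0,0,0.001,0,0,0.33,1]
    - [0,0,0.001,0,0,0.4,1]

```text
time_s: 10.68
position: [0.611, 0.0693, 0.1411]
tcp_rot: [[0.839, -0.545, 0.001], [-0.545, -0.839, 0.0], [0.001, -0.001, -1.0]]
force: [-1.1, 0.9, -0.2]
opening: 0.158
grasp_force: 30.0
```

```bash
python3 -c "from h import *;st()"
```

```text
t 10.68 p [611.   69.3 141.1] yaw -33.0 q1,6 [ -3.9 119. ] F [-1.1  0.9 -0.2] M [0.199 0.258 0.11 ] op 13.7 g 30.0 tau6 -0.286 qv 36.3
```

Call:
step_arm:
  steps:
    - [0,0,0,0,0,0.09,1]
    - [0,0,0.001,0,0,0.18,1]
    - [0,0,0.001,0,0,0.25,1]

```text
time_s: 10.93
position: [0.6108, 0.0691, 0.141]
tcp_rot: [[0.717, -0.697, 0.001], [-0.697, -0.717, 0.0], [0.0, -0.0, -1.0]]
force: [-1.2, 0.4, 1.6]
opening: 0.158
grasp_force: 30.0
```

```bash
python3 -c "from h import *;st()"
```

```text
t 10.93 p [610.8  69.1 141. ] yaw -44.2 q1,6 [ -3.9 130.3] F [-1.2  0.4  1.6] M [0.143 0.325 0.138] op 13.7 g 30.0 tau6 -0.209 qv 36.4
```

Call:
step_arm:
  steps:
    - [0,0,0,0,0,0.08,1]
    - [0,0,0.001,0,0,0.16,1]
    - [0,0,0.001,0,0,0.24,1]

```text
time_s: 11.18
position: [0.6106, 0.069, 0.1409]
tcp_rot: [[0.574, -0.819, 0.0], [-0.819, -0.574, -0.0], [0.0, 0.0, -1.0]]
force: [-1.7, 0.3, 1.4]
opening: 0.154
grasp_force: 30.0
```

```bash
python3 -c "from h import *;st()"
```

```text
t 11.18 p [610.6  69.  140.9] yaw -55.0 q1,6 [ -4. 141.] F [-1.7  0.3  1.4] M [0.029 0.506 0.288] op 13.4 g 30.0 tau6 -0.246 qv 42.7
```

Call:
step_arm:
  steps:
    - [0,0,0,0,0,0.025,1]

```text
time_s: 11.27
position: [0.6106, 0.0689, 0.1409]
tcp_rot: [[0.559, -0.829, 0.0], [-0.829, -0.559, -0.0], [0.0, 0.0, -1.0]]
force: [-2.3, -0.4, 3.9]
opening: 0.157
grasp_force: 30.0
```

```bash
python3 -c "from h import *;st()"
```

```text
t 11.27 p [610.6  68.9 140.9] yaw -56.0 q1,6 [ -4.  142.1] F [-2.3 -0.4  3.9] M [0.063 0.593 0.265] op 13.6 g 30.0 tau6 0.352 qv 10.4
```

a is snug at about 0.27 N·m. Now c, which needs a long wrist unwind.

Call:
step_arm:
  steps:
    - [0,0,0,0,0,0,0.3]
    - [0,0,0,0,0,0,0.3]
    - [0,0,-0.12,0,0,0,0.3]
    - [0,0,-0.2,0,0,0,0.3]
    - [0.04,0.14,-0.2,0,0,-0.64,0.3]
    - [0.08,0.28,-0.2,0,0,-0.64,0.3]
    - [0.11,0.42,-0.2,0,0,-0.64,0.3]
    - [0.13,0.516,-0.2,0,0,-0.64,0.3]

```text
time_s: 11.93
position: [0.5047, -0.0502, 0.2]
tcp_rot: [[0.885, -0.466, 0.002], [-0.466, -0.885, -0.001], [0.002, -0.0, -1.0]]
force: [0.6, 0.0, 0.3]
opening: 0.351
grasp_force: 0.0
```

Call:
step_arm:
  steps:
    - [0,0,0,0,0,-1,0.3]
    - [0,0,0,0,0,-1,0.3]
    - [0,0,0,0,0,-1,0.3]
    - [0,0,0,0,0,-1,0.3]
    - [0,0,0,0,0,-1,0.3]
    - [0,0,0,0,0,-1,0.3]
    - [0,0,0,0,0,-1,0.3]

```text
time_s: 12.52
position: [0.506, -0.0493, 0.1998]
tcp_rot: [[0.956, 0.294, 0.001], [0.294, -0.956, -0.0], [0.001, 0.001, -1.0]]
force: [0.8, -0.1, 0.3]
opening: 0.353
grasp_force: 0.0
```

Call:
step_arm:
  steps:
    - [0,0,0,0,0,-1,0.3]
    - [0,0,0,0,0,-1,0.3]
    - [0,0,0,0,0,-1,0.3]
    - [0,0,0,0,0,-1,0.3]
    - [0,0,0,0,0,-1,0.3]
    - [0,0,0,0,0,-1,0.3]
    - [0,0,0,0,0,-1,0.3]

```text
time_s: 13.1
position: [0.506, -0.0492, 0.1998]
tcp_rot: [[0.467, 0.884, 0.001], [0.884, -0.467, -0.0], [0.0, 0.001, -1.0]]
force: [-0.5, 0.6, 0.1]
opening: 0.354
grasp_force: 0.0
```

Call:
step_arm:
  steps:
    - [0,0,0,0,0,-1,0.3]
    - [0,0,0,0,0,-1,0.3]
    - [0,0,0,0,0,-1,0.3]
    - [0,0,0,0,0,-1,0.3]
    - [0,0,0,0,0,-1,0.3]
    - [0,0,0,0,0,-1,0.3]
    - [0,0,0,0,0,-1,0.3]

```text
time_s: 13.68
position: [0.5061, -0.0492, 0.1998]
tcp_rot: [[-0.294, 0.956, 0.001], [0.956, 0.294, -0.0], [-0.001, 0.001, -1.0]]
force: [-0.4, -0.2, 0.6]
opening: 0.347
grasp_force: 0.0
```

```bash
python3 -c "from h import *;st()"
```

```text
t 13.68 p [506.1 -49.2 199.8] yaw 107.1 q1,6 [-18.2 -35.3] F [-0.4 -0.2  0.6] M [-0.098  0.032  0.027] op 30.2 g 0.0 tau6 -0.188 qv 18.5
```

Call:
step_arm:
  steps:
    - [0,-0.008,0.07,0,0,-0.18,0.3]
    - [0,-0.008,0.14,0,0,-0.18,0.3]
    - [0,-0.008,0.18,0,0,-0.18,0.3]
    - [0,-0.008,0.195,0,0,-0.18,0.3]
    - [0,-0.008,0.195,0,0,-0.18,0.5]
    - [0,-0.008,0.195,0,0,-0.18,1]
    - [0,-0.008,0.195,0,0,-0.18,1]
    - [0,-0.008,0.195,0,0,-0.18,1]

```text
time_s: 14.35
position: [0.504, -0.05, 0.142]
tcp_rot: [[-0.422, 0.907, 0.002], [0.907, 0.422, -0.001], [-0.002, 0.002, -1.0]]
force: [0.3, 0.1, -1.7]
opening: 0.157
grasp_force: 30.0
```

Call:
step_arm:
  steps:
    - [0,0,0,0,0,0.15,1]
    - [0,0,0.001,0,0,0.3,1]
    - [0,0,0.001,0,0,0.4,1]
    - [0,0,0.001,0,0,0.47,1]

```text
time_s: 14.68
position: [0.5041, -0.05, 0.1417]
tcp_rot: [[-0.063, 0.998, 0.003], [0.998, 0.063, -0.001], [-0.001, 0.003, -1.0]]
force: [0.7, -0.3, -0.6]
opening: 0.15
grasp_force: 30.0
```

```bash
python3 -c "from h import *;st()"
```

```text
t 14.68 p [504.1 -50.  141.7] yaw 93.6 q1,6 [-18.3 -21.9] F [ 0.7 -0.3 -0.6] M [-0.035 -0.119  0.042] op 13.1 g 30.0 tau6 -0.237 qv 35.9
```

Call:
step_arm:
  steps:
    - [0,0,0,0,0,0.12,1]
    - [0,0,0.001,0,0,0.24,1]
    - [0,0,0.001,0,0,0.33,1]
    - [0,0,0.001,0,0,0.4,1]

```text
time_s: 15.02
position: [0.5041, -0.0499, 0.1415]
tcp_rot: [[0.248, 0.969, 0.003], [0.969, -0.248, -0.001], [-0.0, 0.003, -1.0]]
force: [-0.1, 0.1, -0.8]
opening: 0.158
grasp_force: 30.0
```

```bash
python3 -c "from h import *;st()"
```

```text
t 15.02 p [504.1 -49.9 141.5] yaw 75.6 q1,6 [-18.3  -3.9] F [-0.1  0.1 -0.8] M [-0.1   -0.018  0.094] op 13.7 g 30.0 tau6 -0.227 qv 36.3
```

Call:
step_arm:
  steps:
    - [0,0,0,0,0,0.1,1]
    - [0,0,0.001,0,0,0.2,1]
    - [0,0,0.001,0,0,0.27,1]
    - [0,0,0.001,0,0,0.32,1]

```text
time_s: 15.35
position: [0.5042, -0.05, 0.1414]
tcp_rot: [[0.48, 0.877, 0.003], [0.877, -0.48, -0.001], [0.0, 0.003, -1.0]]
force: [-0.1, 0.3, 1.9]
opening: 0.159
grasp_force: 30.0
```

```bash
python3 -c "from h import *;st()"
```

```text
t 15.35 p [504.2 -50.  141.4] yaw 61.3 q1,6 [-18.3  10.4] F [-0.1  0.3  1.9] M [-0.064  0.004  0.309] op 13.8 g 30.0 tau6 0.026 qv 25.6
```

All four are snug. For round 2 I'll regrasp c in place, since one grasp may not exceed 1.5 rad.

Call:
step_arm:
  steps:
    - [0,0,0,0,0,0,0.4]
    - [0,0,0,0,0,0,0.4]
    - [0,0,0,0,0,-0.14,0.4]
    - [0,0,0,0,0,-0.14,0.6]
    - [0,0,0,0,0,-0.14,1]
    - [0,0,0,0,0,-0.14,1]
    - [0,0,0,0,0,-0.14,1]
    - [0,0,0,0,0,-0.14,1]

```text
time_s: 16.02
position: [0.5041, -0.0502, 0.1404]
tcp_rot: [[0.38, 0.925, 0.002], [0.925, -0.38, -0.001], [0.0, 0.002, -1.0]]
force: [1.9, -1.1, -1.8]
opening: 0.159
grasp_force: 30.0
```

```bash
python3 -c "from h import *;st()"
```

```text
t 16.02 p [504.1 -50.2 140.4] yaw 67.6 q1,6 [-18.3   4. ] F [ 1.9 -1.1 -1.8] M [-0.327 -0.269  0.055] op 13.8 g 30.0 tau6 0.035 qv 0.2
```

Call:
step_arm:
  steps:
    - [0,0,0,0,0,0.1,1]
    - [0,0,0.001,0,0,0.2,1]
    - [0,0,0.001,0,0,0.3,1]
    - [0,0,0.001,0,0,0.38,1]
    - [0,0,0.001,0,0,0.46,1]

```text
time_s: 16.43
position: [0.504, -0.0502, 0.1403]
tcp_rot: [[0.684, 0.73, 0.002], [0.73, -0.684, -0.001], [0.0, 0.002, -1.0]]
force: [1.7, -1.4, 0.5]
opening: 0.159
grasp_force: 30.0
```

```bash
python3 -c "from h import *;st()"
```

```text
t 16.43 p [504.  -50.2 140.3] yaw 46.9 q1,6 [-18.3  24.8] F [ 1.7 -1.4  0.5] M [-0.292 -0.169  0.369] op 13.8 g 30.0 tau6 -0.126 qv 42.6
```

Call:
step_arm:
  steps:
    - [0,0,0,0,0,0.08,1]
    - [0,0,0.001,0,0,0.16,1]
    - [0,0,0.001,0,0,0.24,1]

```text
time_s: 16.68
position: [0.5041, -0.0502, 0.1402]
tcp_rot: [[0.808, 0.589, 0.002], [0.589, -0.808, -0.001], [0.001, 0.002, -1.0]]
force: [1.7, -0.4, 1.1]
opening: 0.158
grasp_force: 30.0
```

```bash
python3 -c "from h import *;st()"
```

```text
t 16.68 p [504.1 -50.2 140.2] yaw 36.1 q1,6 [-18.3  35.6] F [ 1.7 -0.4  1.1] M [-0.165 -0.138  0.477] op 13.7 g 30.0 tau6 -0.047 qv 42.8
```

Call:
step_arm:
  steps:
    - [0,0,0,0,0,0.08,1]
    - [0,0,0.001,0,0,0.16,1]
    - [0,0,0.001,0,0,0.24,1]
    - [0,0,0.001,0,0,0.3,1]

```text
time_s: 17.02
position: [0.504, -0.0502, 0.1401]
tcp_rot: [[0.923, 0.385, 0.002], [0.385, -0.923, -0.002], [0.001, 0.002, -1.0]]
force: [1.8, 0.1, 3.2]
opening: 0.162
grasp_force: 30.0
```

```bash
python3 -c "from h import *;st()"
```

```text
t 17.02 p [504.  -50.2 140.1] yaw 22.6 q1,6 [-18.3  49.1] F [1.8 0.1 3.2] M [-0.139 -0.085  0.577] op 14.1 g 30.0 tau6 0.292 qv 30.9
```

Call:
step_arm:
  steps:
    - [0,0,0,0,0,0.05,1]
    - [0,0,0.001,0,0,0.1,1]

```text
time_s: 17.18
position: [0.5041, -0.0502, 0.1401]
tcp_rot: [[0.95, 0.312, 0.002], [0.312, -0.95, -0.002], [0.001, 0.002, -1.0]]
force: [0.1, -1.4, 9.1]
opening: 0.163
grasp_force: 30.0
```

```bash
python3 -c "from h import *;st()"
```

```text
t 17.18 p [504.1 -50.2 140.1] yaw 18.2 q1,6 [-18.3  53.5] F [ 0.1 -1.4  9.1] M [-0.069  0.159  0.58 ] op 14.2 g 30.0 tau6 0.296 qv 26.5
```

Call:
step_arm:
  steps:
    - [0,0,0,0,0,0.05,1]
    - [0,0,0.001,0,0,0.1,1]

```text
time_s: 17.35
position: [0.5041, -0.0502, 0.14]
tcp_rot: [[0.971, 0.237, 0.002], [0.237, -0.971, -0.002], [0.002, 0.002, -1.0]]
force: [-0.2, -0.7, 10.5]
opening: 0.161
grasp_force: 30.0
```

```bash
python3 -c "from h import *;st()"
```

```text
t 17.35 p [504.1 -50.2 140. ] yaw 13.7 q1,6 [-18.3  58. ] F [-0.2 -0.7 10.5] M [-0.096  0.212  0.58 ] op 14.0 g 30.0 tau6 0.273 qv 26.8
```

c reached about 0.58 N·m, where the 30 N grip starts to slip, so it acts as a torque limiter. Next is a, whose wing now rests at a yaw of about 130.

Call:
step_arm:
  steps:
    - [0,0,0,0,0,0,0.3]
    - [0,0,0,0,0,0,0.3]
    - [0,0,-0.12,0,0,0,0.3]
    - [0,0,-0.2,0,0,0,0.3]
    - [0.11,-0.08,-0.2,0,0,-0.64,0.3]
    - [0.23,-0.16,-0.2,0,0,-0.64,0.3]
    - [0.35,-0.24,-0.2,0,0,-0.64,0.3]
    - [0.439,-0.303,-0.2,0,0,-0.64,0.3]

```text
time_s: 18.02
position: [0.6104, 0.0716, 0.1988]
tcp_rot: [[0.736, 0.677, -0.001], [0.677, -0.736, 0.001], [-0.0, -0.001, -1.0]]
force: [0.3, -0.1, -0.5]
opening: 0.349
grasp_force: 0.0
```

Call:
step_arm:
  steps:
    - [0,0,0,0,0,-1,0.3]
    - [0,0,0,0,0,-1,0.3]
    - [0,0,0,0,0,-1,0.3]
    - [0,0,0,0,0,-1,0.3]
    - [0,0,0,0,0,-1,0.3]
    - [0,0,0,0,0,-1,0.3]
    - [0,0,0,0,0,-1,0.3]

```text
time_s: 18.6
position: [0.6085, 0.07, 0.198]
tcp_rot: [[0.042, 0.999, -0.003], [0.999, -0.042, 0.001], [0.0, -0.003, -1.0]]
force: [-0.4, -0.3, -1.1]
opening: 0.349
grasp_force: 0.0
```

Call:
step_arm:
  steps:
    - [0,0,0,0,0,-0.94,0.3]
    - [0,0,0,0,0,-0.94,0.3]
    - [0,0,0,0,0,-0.94,0.3]
    - [0,0,0,0,0,-0.94,0.3]
    - [0,0,0,0,0,-0.94,0.3]
    - [0,0,0,0,0,-0.94,0.3]
    - [0,0,0,0,0,-0.94,0.3]

```text
time_s: 19.18
position: [0.6086, 0.0699, 0.1981]
tcp_rot: [[-0.639, 0.769, -0.003], [0.769, 0.639, 0.0], [0.002, -0.002, -1.0]]
force: [0.5, -0.4, -0.4]
opening: 0.354
grasp_force: 0.0
```

```bash
python3 - <<'E'
from h import *
st(); c,s=shot('wrist','w5'); blobs(c,s,lo=45,box=(0,640,0,222))
E
```

```text
t 19.18 p [608.6  69.9 198.1] yaw 129.7 q1,6 [ -3.9 -43.6] F [ 0.5 -0.4 -0.4] M [0.028 0.03  0.034] op 30.8 g 0.0 tau6 -0.667 qv 8.8
[293. 119.] 417 mid 561.3 104.6 size 25.4 122.9 yaw 177.8
[160. 114.] 2312 mid 500.3 65.5 size 49.8 16.1 yaw 73.1
[321. 204.] 728 mid 599.0 83.5 size 12.6 20.4 yaw 129.8
```

View pics/w5.png

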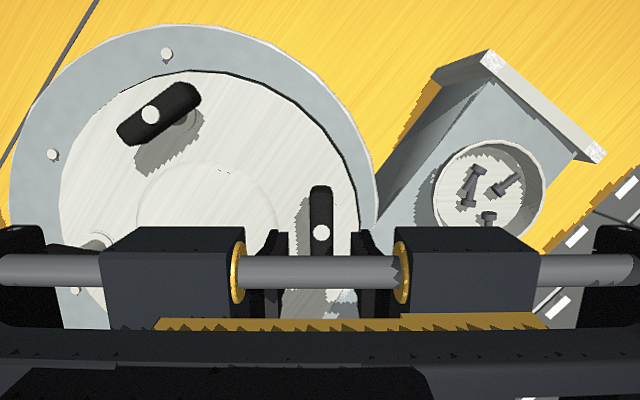

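Wing a sits in line between the fingers, with its stud at (321,233). Wing b is at a yaw of 73, as expected. Descend and grip.

Call:
step_arm:
  steps:
    - [-0.005,0.003,0.07,0,0,0,0.3]
    - [-0.005,0.003,0.14,0,0,0,0.3]
    - [-0.005,0.003,0.18,0,0,0,0.3]
    - [-0.005,0.003,0.19,0,0,0,0.3]
    - [-0.005,0.003,0.19,0,0,0,0.5]
    - [-0.005,0.003,0.19,0,0,0,1]
    - [-0.005,0.003,0.19,0,0,0,1]
    - [-0.005,0.003,0.19,0,0,0,1]

```text
time_s: 19.9
position: [0.6112, 0.0685, 0.1428]
tcp_rot: [[-0.638, 0.77, -0.0], [0.77, 0.638, -0.002], [-0.001, -0.001, -1.0]]
force: [-2.2, -3.0, 1.3]
opening: 0.155
grasp_force: 30.0
```

Call:
step_arm:
  steps:
    - [0,0,0,0,0,0.12,1]
    - [0,0,0.001,0,0,0.24,1]
    - [0,0,0.001,0,0,0.36,1]
    - [0,0,0.001,0,0,0.44,1]
    - [0,0,0.001,0,0,0.52,1]

```text
time_s: 20.32
position: [0.6105, 0.0682, 0.1427]
tcp_rot: [[-0.279, 0.96, -0.001], [0.96, 0.279, -0.002], [-0.002, -0.002, -1.0]]
force: [-3.4, -3.5, 3.8]
opening: 0.161
grasp_force: 30.0
```

```bash
python3 -c "from h import *;st()"
```

```text
t 20.32 p [610.5  68.2 142.7] yaw 106.2 q1,6 [ -4.  -20.1] F [-3.4 -3.5  3.8] M [-0.618  0.551  0.434] op 14.0 g 30.0 tau6 -0.023 qv 42.7
```

Call:
step_arm:
  steps:
    - [0,0,0,0,0,0.08,1]
    - [0,0,0.001,0,0,0.16,1]
    - [0,0,0.001,0,0,0.24,1]
    - [0,0,0.001,0,0,0.3,1]

```text
time_s: 20.65
position: [0.61, 0.068, 0.1426]
tcp_rot: [[-0.048, 0.999, -0.002], [0.999, 0.048, -0.003], [-0.003, -0.002, -1.0]]
force: [-5.2, -4.5, 6.7]
opening: 0.158
grasp_force: 30.0
```

```bash
python3 -c "from h import *;st()"
```

```text
t 20.65 p [610.   68.  142.6] yaw 92.7 q1,6 [-4.  -6.6] F [-5.2 -4.5  6.7] M [-0.678  0.811  0.596] op 13.8 g 30.0 tau6 0.293 qv 31.0
```

Call:
step_arm:
  steps:
    - [0,0,0,0,0,0.04,1]
    - [0,0,0.001,0,0,0.07,1]

```text
time_s: 20.82
position: [0.6099, 0.0681, 0.1425]
tcp_rot: [[0.005, 1.0, -0.003], [1.0, -0.005, -0.003], [-0.003, -0.003, -1.0]]
force: [-4.9, -3.6, 8.7]
opening: 0.162
grasp_force: 30.0
```

```bash
python3 -c "from h import *;st()"
```

```text
t 20.82 p [609.9  68.1 142.5] yaw 89.7 q1,6 [-4.  -3.5] F [-4.9 -3.6  8.7] M [-0.597  0.937  0.564] op 14.1 g 30.0 tau6 0.399 qv 15.9
```

a is done at about 0.6 N·m. Next is b, with its wing at 73.

Call:
step_arm:
  steps:
    - [0,0,0,0,0,0,0.3]
    - [0,0,0,0,0,0,0.3]
    - [0,0,-0.12,0,0,0,0.3]
    - [0,0,-0.2,0,0,0,0.3]
    - [-0.005,-0.1,-0.2,0,0,0.37,0.3]
    - [-0.01,-0.21,-0.2,0,0,0.37,0.3]
    - [-0.015,-0.31,-0.2,0,0,0.37,0.3]
    - [-0.02,-0.377,-0.2,0,0,0.37,0.3]

```text
time_s: 21.48
position: [0.4954, 0.0645, 0.2014]
tcp_rot: [[0.295, 0.955, -0.001], [0.955, -0.295, 0.001], [0.001, -0.001, -1.0]]
force: [-0.2, -1.1, -0.5]
opening: 0.35
grasp_force: 0.0
```

Call:
step_arm:
  steps:
    - [0,0,0,0,0,0,0.3]
    - [0,0,0,0,0,0,0.3]

```text
time_s: 21.65
position: [0.4983, 0.0642, 0.2017]
tcp_rot: [[0.294, 0.956, 0.002], [0.956, -0.294, 0.0], [0.001, 0.002, -1.0]]
force: [0.8, -0.1, -0.2]
opening: 0.352
grasp_force: 0.0
```

```bash
python3 -c "from h import *;st()"
```

```text
t 21.65 p [498.3  64.2 201.7] yaw 72.9 q1,6 [-5.4 11.6] F [ 0.8 -0.1 -0.2] M [-0.128  0.025 -0.015] op 30.6 g 0.0 tau6 -0.008 qv 3.8
```

Call:
step_arm:
  steps:
    - [-0.006,-0.003,0.07,0,0,0,0.3]
    - [-0.006,-0.003,0.14,0,0,0,0.3]
    - [-0.006,-0.003,0.18,0,0,0,0.3]
    - [-0.006,-0.003,0.203,0,0,0,0.3]
    - [-0.006,-0.003,0.203,0,0,0,0.5]
    - [-0.006,-0.003,0.203,0,0,0,1]
    - [-0.006,-0.003,0.203,0,0,0,1]
    - [-0.006,-0.003,0.203,0,0,0,1]

```text
time_s: 22.32
position: [0.4968, 0.0628, 0.1406]
tcp_rot: [[0.294, 0.956, 0.0], [0.956, -0.294, 0.001], [0.001, -0.0, -1.0]]
force: [-0.3, 2.0, -0.8]
opening: 0.156
grasp_force: 30.0
```

Call:
step_arm:
  steps:
    - [0,0,0,0,0,0.12,1]
    - [0,0,0.001,0,0,0.24,1]
    - [0,0,0.001,0,0,0.36,1]
    - [0,0,0.001,0,0,0.44,1]
    - [0,0,0.001,0,0,0.52,1]

```text
time_s: 22.73
position: [0.4968, 0.0628, 0.1405]
tcp_rot: [[0.65, 0.76, 0.001], [0.76, -0.65, -0.0], [0.001, 0.001, -1.0]]
force: [-0.9, 1.3, 1.4]
opening: 0.159
grasp_force: 30.0
```

```bash
python3 -c "from h import *;st()"
```

```text
t 22.73 p [496.8  62.8 140.5] yaw 49.4 q1,6 [-5.6 35. ] F [-0.9  1.3  1.4] M [0.142 0.26  0.285] op 13.8 g 30.0 tau6 -0.136 qv 42.6
```

Call:
step_arm:
  steps:
    - [0,0,0,0,0,0.12,1]
    - [0,0,0.001,0,0,0.24,1]
    - [0,0,0.001,0,0,0.36,1]
    - [0,0,0.001,0,0,0.44,1]
    - [0,0,0.001,0,0,0.52,1]

```text
time_s: 23.15
position: [0.4969, 0.0628, 0.1404]
tcp_rot: [[0.898, 0.44, 0.001], [0.44, -0.898, -0.0], [0.001, 0.001, -1.0]]
force: [-0.6, 1.9, 1.8]
opening: 0.16
grasp_force: 30.0
```

```bash
python3 -c "from h import *;st()"
```

```text
t 23.15 p [496.9  62.8 140.4] yaw 26.1 q1,6 [-5.6 58.3] F [-0.6  1.9  1.8] M [0.203 0.339 0.615] op 13.9 g 30.0 tau6 0.094 qv 42.5
```

Call:
step_arm:
  steps:
    - [0,0,0,0,0,0.03,1]
    - [0,0,0.001,0,0,0.06,1]

```text
time_s: 23.32
position: [0.4969, 0.0628, 0.1403]
tcp_rot: [[0.917, 0.399, 0.001], [0.399, -0.917, -0.0], [0.001, 0.001, -1.0]]
force: [-2.6, 1.8, 10.4]
opening: 0.159
grasp_force: 30.0
```

```bash
python3 -c "from h import *;st()"
```

```text
t 23.32 p [496.9  62.8 140.3] yaw 23.5 q1,6 [-5.6 60.9] F [-2.6  1.8 10.4] M [0.218 0.573 0.545] op 13.8 g 30.0 tau6 0.383 qv 15.9
```

Call:
step_arm:
  steps:
    - [0,0,0,0,0,0.04,1]
    - [0,0,0.001,0,0,0.08,1]

```text
time_s: 23.48
position: [0.4969, 0.0628, 0.1402]
tcp_rot: [[0.94, 0.34, 0.001], [0.34, -0.94, -0.0], [0.001, 0.001, -1.0]]
force: [-3.5, 2.1, 11.4]
opening: 0.159
grasp_force: 30.0
```

```bash
python3 -c "from h import *;st()"
```

```text
t 23.48 p [496.9  62.8 140.2] yaw 19.9 q1,6 [-5.6 64.5] F [-3.5  2.1 11.4] M [0.285 0.677 0.543] op 13.9 g 30.0 tau6 0.285 qv 21.7
```

b is done, with slip at about 0.57 N·m. Next is d, whose wing rests at about −24.5.

Call:
step_arm:
  steps:
    - [0,0,0,0,0,0,0.3]
    - [0,0,0,0,0,0,0.3]
    - [0,0,-0.12,0,0,0,0.3]
    - [0,0,-0.2,0,0,0,0.3]
    - [0.07,0.12,-0.2,0,0,0.64,0.3]
    - [0.14,0.25,-0.2,0,0,0.64,0.3]
    - [0.21,0.37,-0.2,0,0,0.64,0.3]
    - [0.258,0.468,-0.2,0,0,0.64,0.3]

```text
time_s: 24.15
position: [0.6201, -0.0453, 0.1997]
tcp_rot: [[0.987, -0.16, 0.004], [-0.16, -0.987, -0.001], [0.004, 0.0, -1.0]]
force: [0.2, 0.6, 0.0]
opening: 0.348
grasp_force: 0.0
```

Call:
step_arm:
  steps:
    - [0,0,0,0,0,0.35,0.3]
    - [0,0,0,0,0,0.35,0.3]
    - [0,0,0,0,0,0.35,0.3]
    - [0,0,0,0,0,0.35,0.3]

```text
time_s: 24.48
position: [0.6173, -0.0436, 0.1986]
tcp_rot: [[0.91, -0.415, 0.0], [-0.415, -0.91, -0.0], [0.0, -0.0, -1.0]]
force: [-0.6, -0.0, 0.2]
opening: 0.347
grasp_force: 0.0
```

```bash
python3 -c "from h import *;st()"
```

```text
t 24.48 p [617.3 -43.6 198.6] yaw -24.5 q1,6 [-14.4 100.1] F [-0.6 -0.   0.2] M [ 0.034  0.188 -0.018] op 30.2 g 0.0 tau6 0.223 qv 2.3
```

Call:
step_arm:
  steps:
    - [0,0,0.07,0,0,0,0.3]
    - [0,0,0.14,0,0,0,0.3]
    - [0,0,0.18,0,0,0,0.3]
    - [0,0,0.192,0,0,0,0.3]
    - [0,0,0.192,0,0,0,0.5]
    - [0,0,0.192,0,0,0,1]
    - [0,0,0.192,0,0,0,1]
    - [0,0,0.192,0,0,0,1]

```text
time_s: 25.15
position: [0.6182, -0.0433, 0.1424]
tcp_rot: [[0.91, -0.415, 0.003], [-0.415, -0.91, -0.0], [0.003, -0.001, -1.0]]
force: [1.5, 1.4, 0.3]
opening: 0.158
grasp_force: 30.0
```

Call:
step_arm:
  steps:
    - [0,0,0,0,0,0.12,1]
    - [0,0,0.001,0,0,0.24,1]
    - [0,0,0.001,0,0,0.36,1]
    - [0,0,0.001,0,0,0.44,1]
    - [0,0,0.001,0,0,0.52,1]

```text
time_s: 25.57
position: [0.618, -0.0437, 0.1423]
tcp_rot: [[0.669, -0.743, 0.002], [-0.743, -0.669, -0.002], [0.003, -0.001, -1.0]]
force: [-0.3, -0.4, 1.8]
opening: 0.164
grasp_force: 30.0
```

```bash
python3 -c "from h import *;st()"
```

```text
t 25.57 p [618.  -43.7 142.3] yaw -48.0 q1,6 [-14.3 123.7] F [-0.3 -0.4  1.8] M [-0.083  0.211  0.404] op 14.2 g 30.0 tau6 -0.074 qv 42.6
```

Call:
step_arm:
  steps:
    - [0,0,0,0,0,0.08,1]
    - [0,0,0.001,0,0,0.16,1]
    - [0,0,0.001,0,0,0.24,1]
    - [0,0,0.001,0,0,0.32,1]

```text
time_s: 25.9
position: [0.6177, -0.0439, 0.1422]
tcp_rot: [[0.464, -0.886, 0.002], [-0.886, -0.464, -0.002], [0.003, -0.001, -1.0]]
force: [-0.9, -1.3, 3.3]
opening: 0.164
grasp_force: 30.0
```

```bash
python3 -c "from h import *;st()"
```

```text
t 25.9 p [617.7 -43.9 142.2] yaw -62.4 q1,6 [-14.3 138.1] F [-0.9 -1.3  3.3] M [-0.106  0.305  0.494] op 14.3 g 30.0 tau6 0.022 qv 42.8
```

Call:
step_arm:
  steps:
    - [0,0,0,0,0,0.08,1]
    - [0,0,0.001,0,0,0.14,1]
    - [0,0,0.001,0,0,0.2,1]

```text
time_s: 26.15
position: [0.6176, -0.0439, 0.1421]
tcp_rot: [[0.321, -0.947, 0.001], [-0.947, -0.321, -0.002], [0.003, -0.001, -1.0]]
force: [-2.0, -0.2, 4.9]
opening: 0.161
grasp_force: 30.0
```

```bash
python3 -c "from h import *;st()"
```

```text
t 26.15 p [617.6 -43.9 142.1] yaw -71.3 q1,6 [-14.3 147. ] F [-2.  -0.2  4.9] M [-0.144  0.432  0.544] op 14.0 g 30.0 tau6 0.207 qv 32.1
```

Call:
step_arm:
  steps:
    - [0,0,0,0,0,0.06,1]
    - [0,0,0.001,0,0,0.12,1]

```text
time_s: 26.32
position: [0.6175, -0.044, 0.142]
tcp_rot: [[0.23, -0.973, 0.001], [-0.973, -0.23, -0.002], [0.003, -0.001, -1.0]]
force: [-2.8, -1.9, 5.8]
opening: 0.16
grasp_force: 30.0
```

```bash
python3 -c "from h import *;st()"
```

```text
t 26.32 p [617.5 -44.  142. ] yaw -76.7 q1,6 [-14.3 152.4] F [-2.8 -1.9  5.8] M [-0.135  0.659  0.668] op 13.9 g 30.0 tau6 0.301 qv 32.1
```

d is done at about 0.6 N·m. c and a came first in this round and have since eased, so I'll check them and bring them back up. c first.

Call:
step_arm:
  steps:
    - [0,0,0,0,0,0,0.3]
    - [0,0,0,0,0,0,0.3]
    - [0,0,-0.12,0,0,0,0.3]
    - [0,0,-0.2,0,0,0,0.3]
    - [-0.02,0.1,-0.2,0,0,-0.64,0.3]
    - [-0.04,0.21,-0.2,0,0,-0.64,0.3]
    - [-0.06,0.31,-0.2,0,0,-0.64,0.3]
    - [-0.067,0.373,-0.2,0,0,-0.64,0.3]

```text
time_s: 26.98
position: [0.5002, -0.0483, 0.2]
tcp_rot: [[0.672, -0.74, -0.003], [-0.74, -0.672, 0.001], [-0.003, 0.001, -1.0]]
force: [0.9, 0.1, -0.3]
opening: 0.352
grasp_force: 0.0
```

Call:
step_arm:
  steps:
    - [0,0,0,0,0,-1,0.3]
    - [0,0,0,0,0,-1,0.3]
    - [0,0,0,0,0,-1,0.3]
    - [0,0,0,0,0,-1,0.3]
    - [0,0,0,0,0,-1,0.3]
    - [0,0,0,0,0,-1,0.3]
    - [0,0,0,0,0,-1,0.3]

```text
time_s: 27.57
position: [0.5039, -0.0492, 0.2002]
tcp_rot: [[0.999, -0.05, 0.001], [-0.05, -0.999, 0.0], [0.001, -0.0, -1.0]]
force: [-0.3, -0.6, -0.2]
opening: 0.349
grasp_force: 0.0
```

Call:
step_arm:
  steps:
    - [0,0,0,0,0,-0.82,0.3]
    - [0,0,0,0,0,-0.82,0.3]
    - [0,0,0,0,0,-0.82,0.3]
    - [0,0,0,0,0,-0.82,0.3]
    - [0,0,0,0,0,-0.82,0.3]
    - [0,0,0,0,0,-0.82,0.3]

```text
time_s: 28.07
position: [0.5039, -0.0492, 0.2002]
tcp_rot: [[0.83, 0.558, 0.001], [0.558, -0.83, 0.0], [0.001, 0.0, -1.0]]
force: [0.5, 0.6, 0.6]
opening: 0.352
grasp_force: 0.0
```

```bash
python3 - <<'E'
from h import *
st(); c,s=shot('wrist','w6'); blobs(c,s,lo=45,box=(0,640,0,225))
E
```

```text
t 28.07 p [503.9 -49.2 200.2] yaw 33.9 q1,6 [-18.3  37.8] F [0.5 0.6 0.6] M [-0.061  0.086 -0.021] op 30.7 g 0.0 tau6 -0.467 qv 4.7
[424.  55.] 2337 mid 614.5 -41.3 size 15.2 48.1 yaw 119.5
[152. 129.] 2543 mid 500.4 58.9 size 45.8 19.3 yaw 33.7
[505. 139.] 2334 mid 605.2 -104.5 size 27.0 32.3 yaw 118.0
[322. 205.] 856 mid 517.5 -42.0 size 23.6 13.0 yaw 30.6
```

View pics/w6.png

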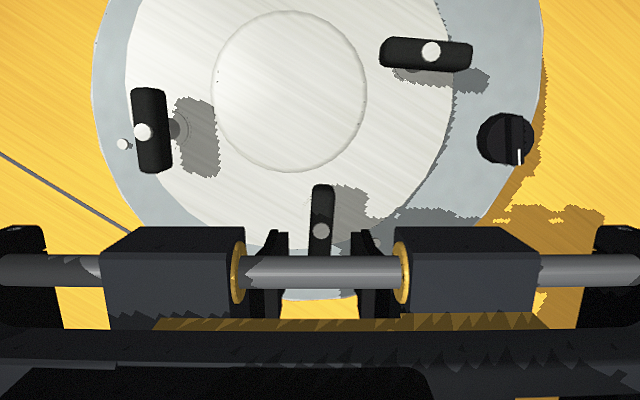

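c's wing is between the fingers (stud at 321,230) with a yaw of about 32. The fan knob at (505,139) is undisturbed. Grip and check.

Call:
step_arm:
  steps:
    - [0,0.002,0.07,0,0,0.03,0.3]
    - [0,0.002,0.14,0,0,0.03,0.3]
    - [0,0.002,0.18,0,0,0.03,0.3]
    - [0,0.002,0.198,0,0,0.03,0.3]
    - [0,0.002,0.198,0,0,0.03,0.5]
    - [0,0.002,0.198,0,0,0.03,1]
    - [0,0.002,0.198,0,0,0.03,1]
    - [0,0.002,0.198,0,0,0.03,1]

```text
time_s: 28.78
position: [0.5046, -0.0499, 0.1414]
tcp_rot: [[0.844, 0.536, 0.002], [0.536, -0.844, -0.0], [0.001, 0.001, -1.0]]
force: [-0.8, 0.4, 0.6]
opening: 0.16
grasp_force: 30.0
```

Call:
step_arm:
  steps:
    - [0,0,0,0,0,0.1,1]
    - [0,0,0,0,0,0.2,1]
    - [0,0,0,0,0,0.27,1]
    - [0,0,0,0,0,0.33,1]

```text
time_s: 29.12
position: [0.5046, -0.05, 0.1414]
tcp_rot: [[0.953, 0.301, 0.002], [0.301, -0.953, -0.001], [0.001, 0.002, -1.0]]
force: [0.2, 1.4, -0.4]
opening: 0.156
grasp_force: 30.0
```

```bash
python3 -c "from h import *;st()"
```

```text
t 29.12 p [504.6 -50.  141.4] yaw 17.5 q1,6 [-18.3  54.2] F [ 0.2  1.4 -0.4] M [0.05  0.094 0.491] op 13.5 g 30.0 tau6 0.191 qv 31.3
```

Call:
step_arm:
  steps:
    - [0,0,0,0,0,0.07,1]
    - [0,0,0.001,0,0,0.14,1]
    - [0,0,0.001,0,0,0.19,1]

```text
time_s: 29.37
position: [0.5046, -0.0501, 0.1414]
tcp_rot: [[0.988, 0.158, 0.002], [0.158, -0.988, -0.002], [0.002, 0.002, -1.0]]
force: [-1.3, -0.2, 2.5]
opening: 0.161
grasp_force: 30.0
```

```bash
python3 -c "from h import *;st()"
```

```text
t 29.37 p [504.6 -50.1 141.4] yaw 9.1 q1,6 [-18.3  62.7] F [-1.3 -0.2  2.5] M [-0.     0.218  0.658] op 14.0 g 30.0 tau6 0.369 qv 25.8
```

c is back to about 0.6 N·m. Now the same for a.

Call:
step_arm:
  steps:
    - [0,0,0,0,0,0,0.3]
    - [0,0,0,0,0,0,0.3]
    - [0,0,-0.12,0,0,0,0.3]
    - [0,0,-0.2,0,0,0,0.3]
    - [0.1,-0.09,-0.2,0,0,-0.64,0.3]
    - [0.21,-0.18,-0.2,0,0,-0.64,0.3]
    - [0.32,-0.27,-0.2,0,0,-0.64,0.3]
    - [0.411,-0.337,-0.2,0,0,-0.64,0.3]

```text
time_s: 30.03
position: [0.6113, 0.0713, 0.2009]
tcp_rot: [[0.788, 0.616, 0.002], [0.616, -0.788, 0.001], [0.002, 0.0, -1.0]]
force: [0.2, -0.2, 0.2]
opening: 0.348
grasp_force: 0.0
```

Call:
step_arm:
  steps:
    - [0,0,0,0,0,-1,0.3]
    - [0,0,0,0,0,-1,0.3]
    - [0,0,0,0,0,-1,0.3]
    - [0,0,0,0,0,-1,0.3]
    - [0,0,0,0,0,-1,0.3]
    - [0,0,0,0,0,-1,0.3]
    - [0,0,0,0,0,-1,0.3]

```text
time_s: 30.62
position: [0.6098, 0.0694, 0.2002]
tcp_rot: [[0.123, 0.992, -0.0], [0.992, -0.123, 0.0], [0.0, -0.0, -1.0]]
force: [-0.3, 0.3, -0.3]
opening: 0.35
grasp_force: 0.0
```

Call:
step_arm:
  steps:
    - [0,0,0,0,0,-0.45,0.3]
    - [0,0,0,0,0,-0.45,0.3]
    - [0,0,0,0,0,-0.45,0.3]
    - [0,0,0,0,0,-0.45,0.3]

```text
time_s: 30.95
position: [0.6098, 0.0694, 0.2002]
tcp_rot: [[-0.225, 0.974, -0.0], [0.974, 0.225, 0.0], [0.0, -0.0, -1.0]]
force: [-1.1, 0.4, 0.3]
opening: 0.352
grasp_force: 0.0
```

```bash
python3 - <<'E'
from h import *
st(); c,s=shot('wrist','w7'); blobs(c,s,lo=45,box=(0,640,0,225))
E
```

```text
t 30.95 p [609.8  69.4 200.2] yaw 103.0 q1,6 [ -3.9 -17. ] F [-1.1  0.4  0.3] M [-0.068  0.066  0.017] op 30.6 g 0.0 tau6 -0.616 qv 8.2
[282. 152.] 480 mid 575.0 104.2 size 29.9 129.7 yaw 171.0
[136. 193.] 1664 mid 501.7 66.3 size 53.1 13.1 yaw 34.2
[319. 203.] 882 mid 606.4 84.9 size 12.7 24.2 yaw 103.1
```

Aligned (wing at 103.1).

Call:
step_arm:
  steps:
    - [0,0,0.07,0,0,0,0.3]
    - [0,0,0.14,0,0,0,0.3]
    - [0,0,0.18,0,0,0,0.3]
    - [0,0,0.198,0,0,0,0.3]
    - [0,0,0.198,0,0,0,0.5]
    - [0,0,0.198,0,0,0,1]
    - [0,0,0.198,0,0,0,1]
    - [0,0,0.198,0,0,0,1]

```text
time_s: 31.67
position: [0.61, 0.0693, 0.1418]
tcp_rot: [[-0.224, 0.975, 0.0], [0.975, 0.224, -0.0], [-0.0, 0.0, -1.0]]
force: [-0.8, -0.7, 0.7]
opening: 0.157
grasp_force: 30.0
```

Call:
step_arm:
  steps:
    - [0,0,0,0,0,0.1,1]
    - [0,0,0,0,0,0.2,1]
    - [0,0,0,0,0,0.27,1]
    - [0,0,0,0,0,0.33,1]

```text
time_s: 32.0
position: [0.6098, 0.0692, 0.1419]
tcp_rot: [[0.034, 0.999, 0.0], [0.999, -0.034, -0.001], [-0.001, 0.0, -1.0]]
force: [-2.2, -0.1, 0.8]
opening: 0.159
grasp_force: 30.0
```

```bash
python3 -c "from h import *;st()"
```

```text
t 32.0 p [609.8  69.2 141.9] yaw 88.1 q1,6 [-3.9 -1.9] F [-2.2 -0.1  0.8] M [-0.157  0.282  0.617] op 13.8 g 30.0 tau6 0.272 qv 31.2
```

a holds at about 0.6 N·m. Release, lift clear and look once more.

Call:
step_arm:
  steps:
    - [0,0,0,0,0,0,0.3]
    - [0,0,0,0,0,0,0.3]
    - [0,0,0,0,0,0,0.3]
    - [0,0,-0.12,0,0,0,0.3]
    - [0,0,-0.24,0,0,0,0.3]
    - [0,0,-0.36,0,0,0,0.3]
    - [0,0,-0.45,0,0,0,0.3]
    - [0,0,-0.45,0,0,0,0.3]

```text
time_s: 32.67
position: [0.614, 0.0695, 0.2832]
tcp_rot: [[0.033, 0.999, 0.015], [0.999, -0.033, -0.0], [0.0, 0.015, -1.0]]
force: [0.8, -0.5, 0.1]
opening: 0.351
grasp_force: 0.0
```

```bash
python3 - <<'E'
from h import *
st(); c,s=shot('scene','s1')
E
```

```text
t 32.67 p [614.   69.5 283.2] yaw 88.1 q1,6 [-3.9 -2. ] F [ 0.8 -0.5  0.1] M [-0.075  0.007 -0.042] op 30.5 g 0.0 tau6 -0.008 qv 4.3
```

View pics/s1.png

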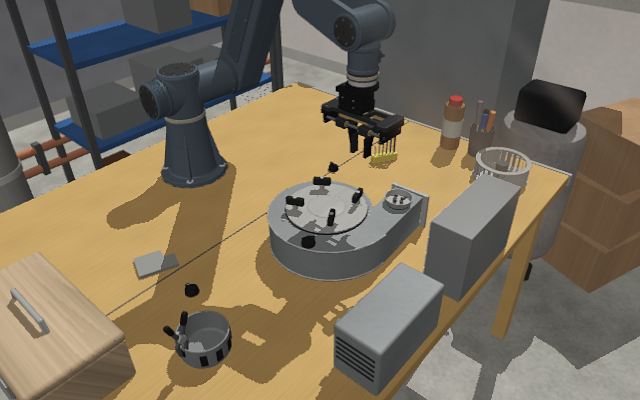

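The gripper is clear (about 360,130). The dish (398,202), fan knobs (308,241; 191,290; 334,168) and the other things are where they were. Handing in.

```bash
python3 -c "from h import *;print(hand_in())"
```

```text
the job is handed in; nothing more can be done
None
```

The job is handed in: round one left each knob at about 0.27–0.3 N·m (order b, d, a, c) and round two at about 0.55–0.65 N·m (c, a, b, d); c and a were then rechecked because the later tightening eases them, c taking a small top-up to about 0.6 and a reading about 0.6; the highest single reading was 0.67 N·m, the 30 N grip began to slip near 0.58 on c and b, so b may sit slightly under 0.6, and nothing else was moved.

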